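# Switch on the orange channel of a rocker bank with a stylus

## Task

Switch on the orange rocker in the row of five on the grey channel box: take the stylus out of its wooden stand and, with its tip, press the raised end of the orange rocker down until it has gone right over. Leave the four black rockers as they are, and do not touch any switch with the gripper or the arm. Then put the stylus back upright in its stand, collar resting on the block, and let go.

Things in the scene. Friction and masses are not known exactly. Their poses are not given: they have to be found in the camera images.
- channel_box: fixed grey enclosure, 90 (x) x 124 (y) x 34 mm high, origin at the centre of its underside. Five rocker switches stand in one row along its y axis, 17 mm apart, the middle one over the box's centre; each rocker is 32 mm long along the box's x, 10 mm wide, 6 mm thick and tilts about a pivot parallel to the box's y, 37 mm above the box's underside. The box's +x side faces away from the robot (turned up to 0.5 rad). Which of the five places holds the orange rocker varies
- orange_switch: base of the orange switch, a white 40 x 14.5 mm frame 1 mm thick on the box's top; origin at the centre of its underside, 35 mm above the box's underside; axes parallel to the box's
- orange_rocker (a joint): tilt of the orange rocker, rad: 0 = off (end on the box's +x side raised by 0.25 rad, other end low), 0.5 = on (stop; +x end low by 0.25 rad). Friction only: it stays where it is left. It takes about 2.7 N down at the press point to move it
- orange_press (a point): where to press: on the top face of the orange rocker, 11 mm from its pivot towards the box's +x side, half-way across its width; moves with the rocker: 43.6 mm above the box's underside when off, about 5.4 mm lower when on
- black1_switch: base of a black switch, the same size as the orange one
- black2_switch: base of a black switch, likewise
- black3_switch: base of a black switch, likewise
- black4_switch: base of a black switch, likewise
- black1_rocker (a joint): tilt of that black rocker, rad, 0 = off, 0.5 = on; all black ones start off
- black2_rocker (a joint): the same for black switch 2
- black3_rocker (a joint): the same for black switch 3
- black4_rocker (a joint): the same for black switch 4
- stylus_stand: fixed wooden block, 62 x 62 mm and 58 mm high on a dark 72 x 72 x 5 mm foot plate, origin at the centre of its underside; a vertical hole 16 mm wide and 50 mm deep in the middle of its top
- stand_mouth (a point): centre of the hole's mouth, on top of the stand
- stylus_grip (a point): centre of the stylus's blue barrel, where to grasp it: 15 mm diameter, 56 mm long, upright at the start; z axis along the stylus, upward from the tip. About 60 g
- stylus_tip (a point): lower end of the stylus's steel nose, 78 mm below the barrel's centre; the nose is 8 mm in diameter, 5.2 mm over its last 9 mm
- stylus_collar (a point): centre of the underside of the stylus's black collar (26 mm diameter, 5 mm thick), 33 mm below the barrel's centre and 45 mm above the tip; in the stand this underside rests on the top of the block, with the nose hanging in the hole
Mind the look-alikes: they are no part of the job. What is meant by the part that bears stylus_grip is not green or red, and is the larger of those in its own colour.

How it is judged:
By the outcome, as a careful person would: the job done as asked, in the order asked, and still so for the second after the job is handed in, with the robot touching nothing.
It also fails if it takes over 51 s, if anything falls off the work surface, if the arm or the gripper's body presses on something with over 40 N, if the wrist force passes 120 N, or if a joint passes its speed limit or range.

## Robot

A 7-joint arm with a two-finger parallel gripper is mounted at the origin on a cart in front of the work surface, level with it; the furniture and walls round the work are solid. World frame = base frame: x ahead of the robot, y to its left, z up, the work surface at z = 0. Lengths are in m, angles in rad, forces in N, time in s.
With the tool pointing down it reaches from about 0.35 to 0.9 m from the base axis. Payload 19.9 kg.
Tool frame: the origin (TCP) lies at the very end of the fingers, on their centre line; the grasp point (between the pads) lies 19 mm behind it (robot.tcp_to_grasp is the z of the grasp point in the tool frame, in m); z points along the fingers, y is the line along which they close (so a half turn about z gives the same grasp; the last joint's range is limited). The gripper opens to 85 mm and grips with 20 to 120 N. Pads are 22 mm wide; open, the fingers measure 114 mm over their backs; the gripper's body (76 mm by 85 mm) begins 54 mm behind the grasp point. The pads swing forward as they close: fully open they stand 13 mm farther back than shut.
Start: joints at [1.117, 0.417, -0.01, 1.614, 0.005, 1.111, -0.053], TCP at [0.251, -0.572, 0.231] pointing down, gripper open.
Joint ranges: [-2.81, 2.81], [-0.39, 2.02], [-1.27, 1.25], [0.06, 2.57], [-1.19, 4.33], [0.19, 2], [-2.82, 2.82]. Speed limits (rad/s): [1.89, 1.89, 2.39, 2.39, 3.01, 3.01, 3.01].

## Interface

Orientations are given as a unit quaternion [w, x, y, z].
In Python, from cell import robot gives the robot as it stands.
- The arm moves only by the tool play_rows, never from a script. Its argument "deltas" is a list of rows, each an object of numbers: "tx", "ty", "tz": the shift along the tool's x, y, z in m; "rx", "ry", "rz": the turn, a rotation vector about the tool's x, y, z in rad. A call has 1 to 20 rows; each row is the pose to reach, as a shift and turn from the pose commanded when the call began, along the tool's axes at that moment; what a row does not reach only later rows make up. A row lasts 1/12 s, in which the tool goes at most 41.7 mm and 7.16 degrees, less where a joint would pass 70% of its speed; a pose out of reach is approached as far as the arm can. A call with a gripper value outside its range is refused whole. "hand" is the opening, from 0 (shut) to 1 (fully open), set as the call begins (left out, the last holds). The fingers move at their own pace and stop on an object; "force" is the grip in N (left out, the last holds). Time passes only in rows, so rows that repeat a pose let the fingers close. It gives the time, the measured TCP pose, the force, the opening and the grip force at its end, in the units of the state.
- robot.get_state(): the state, without advancing time (a new reading comes with each control period).
- robot.get_image(name): name is "scene" or "top" or "wrist"; returns a dict with "pixels" (480x640x3 uint8, red, green, blue), "depth" (480x640 float32, m along the optical axis (not along the pixel's ray), 0 where there is no reading), "intrinsics" (3x3 intrinsics, pixels), "eye" and "orientation" of the camera in the world. Camera axes: x right, y up, looking along -z (the intrinsics and any distortion apply to the point x, -y, -z); pixel columns grow to the right and rows downward; lengths in m; the calibration is good to about 2 mm. The wrist camera is an equidistant fisheye: a pixel r from the principal point sees the ray r / f radians off the axis. A picture is of the moment at which its call begins.
- robot.close_job(): hands the job in; it is judged then, once.
The state is a dict: "clock": time; "qpos": joint angles; "qvel": joint speeds; "joint_torque": joint torques, N m; "tcp_pos": TCP position; "orientation": TCP orientation; "contact_force": force on the tool from outside, world axes, zero at the start; "wrist_torque": the same for the moment, N m; "finger_gap": opening from 0.0 (shut) to 1.0 (fully open); "grip_force": force on a finger pad.
Only numpy, scipy, OpenCV 4.12 (cv2) and the standard library are available. Lean on these libraries where they do the work, as an engineer would, in place of code of your own. Each camera call takes 0.05 s, during which the arm holds its last target. There are 200 camera calls.

## Working session

There is one attempt and no reset: what is moved stays moved. The work goes in short steps, Python scripts to look and compute and a tool call to move; the robot and the scene stay as the last step left them, time stands still between calls to the robot, and variables do not carry over. Pictures are saved under pics/ and viewed, at most 10 in all, crops included, and the job is handed in when it is done.

Besides the shell and the picture viewer there is one more tool, called after "Request:" as name(argument=value, ...), one argument or row to a line, values as JSON. play_rows: Moves the arm, as the interface text tells. Its arguments: {"type":"object","properties":{"deltas":{"type":"array","items":{"type":"object","properties":{"tx":{"type":"number"},"ty":{"type":"number"},"tz":{"type":"number"},"rx":{"type":"number"},"ry":{"type":"number"},"rz":{"type":"number"}}}},"hand":{"type":"number"},"force":{"type":"number"}},"required":["deltas"]}

```bash
ls; mkdir -p pics; cat > h.py <<'E'
import numpy as np, cv2
from cell import robot
from scipy.spatial.transform import Rotation as R
def rot(q): return R.from_quat([q[1],q[2],q[3],q[0]])
def cloud(im):
    K=np.array(im["intrinsics"]);d=im["depth"];v,u=np.mgrid[:480,:640]
    p=np.stack([(u-K[0,2])/K[0,0]*d,-(v-K[1,2])/K[1,1]*d,-d],-1)
    return p@rot(im["orientation"]).as_matrix().T+np.array(im["eye"])
def save(im,n): cv2.imwrite("pics/"+n,im["pixels"][:,:,::-1])
E
python3 - <<'E'
from h import *
for n in("top","scene"):
    im=robot.get_image(n);save(im,n+"0.png");np.savez(n+"0.npz",c=cloud(im),p=im["pixels"],K=im["intrinsics"],e=im["eye"],o=im["orientation"])
    print(n,im["eye"],im["orientation"],im["intrinsics"])
s=robot.get_state();print(s)
E
```

```text
pics
top [ 0.2866706  -0.014041    0.93537529] [-0.70242211 -0.06894724  0.06018806  0.70585187] [[491.46770623   0.         313.50778526]
 [  0.         491.46770623 237.53613015]
 [  0.           0.           1.        ]]
scene [-0.17241026  0.30714982  0.60110026] [-0.47181356 -0.23048316  0.38343266  0.75976896] [[521.64785577   0.         326.30877943]
 [  0.         521.64785577 234.9368051 ]
 [  0.           0.           1.        ]]
{'clock': 0.1, 'qpos': array([ 1.11648635,  0.41791088, -0.01032009,  1.61407926,  0.00468787,
        1.110663  , -0.05301484]), 'qvel': array([ 0.00054355, -0.00033462, -0.00066546, -0.00169318,  0.000255  ,
        0.00211878, -0.00087018]), 'joint_torque': array([ 8.33725535e-04, -8.65819931e+01,  6.80245310e-01, -4.35641491e+01,
        1.92439643e-02,  4.87078243e-03, -9.27092105e-05]), 'tcp_pos': array([ 0.2506315 , -0.57223475,  0.23073945]), 'orientation': array([-4.99595628e-04,  9.78773547e-01,  2.04944079e-01, -1.37650991e-04]), 'contact_force': array([ 0.05413876,  0.36333581, -0.117015  ]), 'wrist_torque': array([ 0.00230335, -0.02461752, -0.00758615]), 'grip_force': 0.0, 'finger_gap': 0.997141918848338}
```

View pics/top0.png

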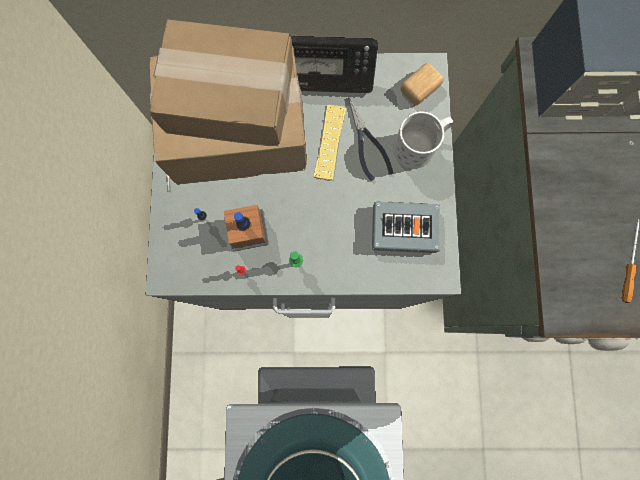

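View pics/scene0.png

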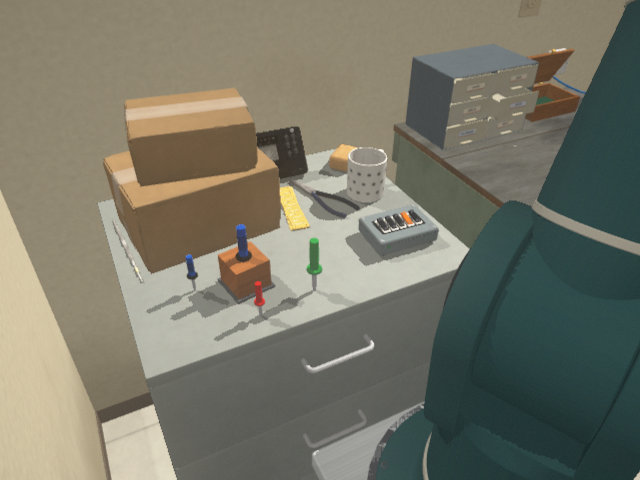

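The top view shows the stand at (244,226) with the large blue stylus. The grey box is at (406,227), and its orange rocker at (417,226) is fourth from the left. Decoys are at (200,214), (241,270) and (296,259).

```bash
python3 - <<'E'
from h import *
D={}
for n in("top","scene"):
    z=np.load(n+"0.npz");c,p=z["c"],z["p"];hsv=cv2.cvtColor(p,cv2.COLOR_RGB2HSV)
    print("==",n)
    def show(name,m):
        q=c[m]; print(name,len(q),"mean",q.mean(0).round(4),"med",np.median(q,0).round(4),"min",np.percentile(q,2,axis=0).round(4),"max",np.percentile(q,98,axis=0).round(4))
    H,S,V=[hsv[...,i].astype(int) for i in range(3)]
    work=(c[...,0]>.3)&(c[...,0]<.75)&(abs(c[...,1])<.4)
    blue=(H>105)&(H<130)&(S>150)&(V>70)&work
    k,l,st,ce=cv2.connectedComponentsWithStats(blue.astype(np.uint8))
    for i in range(1,k):
        if st[i,4]>15: show("blue%s"%ce[i].round(),l==i)
    wood=(H>3)&(H<16)&(S>120)&work&(c[...,2]>.05)&(c[...,2]<.075)&(c[...,1]>.05)&(c[...,0]<.5)
    show("woodtop",wood)
    print(" wood rect",cv2.minAreaRect(c[wood][:,:2].astype(np.float32)), np.median(c[wood][:,2]))
    bx=(c[...,2]>.028)&(c[...,2]<.06)&(c[...,1]<-.05)&(c[...,1]>-.3)&(c[...,0]<.5)&(c[...,0]>.3)
    show("box",bx); print(" rect",cv2.minAreaRect(c[bx][:,:2].astype(np.float32)))
    org=(H>4)&(H<20)&(S>180)&(V>120)&bx
    show("orange",org); print(" rect",cv2.minAreaRect(c[org][:,:2].astype(np.float32)))
    D[n]=None
    desk=(c[...,2]<.01)&(c[...,2]>-.02)&work; print("deskz",np.median(c[desk][:,2]))
    oth=work&(c[...,2]>.02)&(c[...,0]<.55)&(c[...,1]>0)&(c[...,1]<.35)&(S>100)
    for nm,m in(("green",oth&(H>45)&(H<85)),("red",oth&((H<4)|(H>174))&(S>180))): show(nm,m)
# box face: orange vs white/black
im=cv2.imread("pics/top0.png");a=cv2.resize(im[190:265,365:450],None,fx=6,fy=6,interpolation=cv2.INTER_CUBIC)
s=cv2.imread("pics/scene0.png");b=cv2.resize(s[195:265,350:445],None,fx=6,fy=6,interpolation=cv2.INTER_CUBIC)
h=min(len(a),len(b));cv2.imwrite("pics/c.png",cv2.resize(np.hstack([a[:h],b[:h]]),None,fx=.7,fy=.7))
E
```

```text
== top
blue[197. 211.] 26 mean [0.497  0.2073 0.0729] med [0.4963 0.207  0.0739] min [0.4934 0.2034 0.0659] max [0.5019 0.2119 0.0753]
blue[238. 216.] 54 mean [0.4754 0.1242 0.1186] med [0.4757 0.1244 0.1189] min [0.4693 0.1182 0.111 ] max [0.4812 0.1311 0.1224]
woodtop 791 mean [0.47   0.1249 0.0586] med [0.467  0.1229 0.0586] min [0.4433 0.0939 0.055 ] max [0.4994 0.1568 0.0618]
 wood rect ((0.47509142756462097, 0.12559153139591217), (0.06157231330871582, 0.06123138591647148), 10.599021911621094) 0.05860443853019781
box 2479 mean [ 0.4641 -0.1763  0.0364] med [ 0.464  -0.1766  0.0357] min [ 0.4306 -0.2354  0.0306] max [ 0.4987 -0.1164  0.0452]
 rect ((0.4658898711204529, -0.17625388503074646), (0.12394630163908005, 0.0729709044098854), 87.54402160644531)
orange 5 mean [ 0.4768 -0.1912  0.0432] med [ 0.4781 -0.1912  0.0435] min [ 0.4707 -0.1914  0.0424] max [ 0.4815 -0.191   0.0438]
 rect ((0.4760497212409973, -0.19123241305351257), (0.00025691266637295485, 0.011248737573623657), 88.05450439453125)
deskz 0.0008157736400141724
green 143 mean [0.4069 0.028  0.0772] med [0.4064 0.0276 
[... 758 characters left out ...]
-0.1702  0.0366] min [ 0.4301 -0.2332  0.0288] max [ 0.4963 -0.1144  0.0461]
 rect ((0.46411657333374023, -0.17452095448970795), (0.1253795325756073, 0.07177095860242844), 88.85933685302734)
orange 37 mean [ 0.474  -0.1918  0.0426] med [ 0.4744 -0.1917  0.0424] min [ 0.4617 -0.197   0.0391] max [ 0.4839 -0.1881  0.0455]
 rect ((0.473579078912735, -0.19275541603565216), (0.024453645572066307, 0.009397988207638264), 1.3361307382583618)
deskz 0.0019867196240262452
green 108 mean [0.4067 0.0314 0.0728] med [0.4057 0.0317 0.0529] min [0.3982 0.0208 0.0501] max [0.4184 0.0411 0.1087]
red 39 mean [0.3916 0.1314 0.055 ] med [0.3917 0.1312 0.0705] min [0.3856 0.1261 0.0341] max [0.397  0.1376 0.0732]
```

View pics/c.png

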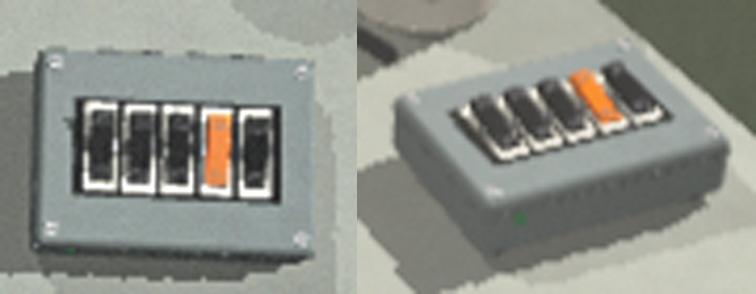

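```bash
python3 - <<'E'
from h import *
z=np.load("top0.npz");c=z["c"];X,Y,Z=c[...,0],c[...,1],c[...,2]
m=(X>.1)&(X<.55)&(Y<-.24)&(Y>-.7);print("right max z",np.percentile(Z[m],99.5),Z[m].max())
m=(Y>0)&(Y<.35)&(X>.45)&(X<.9)&(Z>.13);print("stack minx",np.percentile(X[m],1),Z[m].max(), np.percentile(Y[m],[1,99]))
m=(Z>.028)&(Z<.037)&(Y<-.05)&(Y>-.3)&(X<.54)&(X>.38)
for n in ("top","scene"):
    c=np.load(n+"0.npz")["c"];X,Y,Z=c[...,0],c[...,1],c[...,2]
    m=(Z>.03)&(Z<.06)&(Y<-.06)&(Y>-.29)&(X<.54)&(X>.38);print(cv2.minAreaRect(c[m][:,:2].astype(np.float32)),np.percentile(c[m],[1,99],axis=0))
s=robot.get_state();d=np.array([.475,.1255,.20])-s["tcp_pos"];print(rot(s["orientation"]).inv().apply(d))
E
```

```text
right max z 0.034782645404773826 0.04177813123070262
stack minx 0.5749287732026185 0.24361889647226842 [0.01999502 0.2781299 ]
((0.4748648405075073, -0.1765526533126831), (0.1237010508775711, 0.09056232869625092), 87.11292266845703) [[ 0.4302776  -0.23720217  0.03077396]
 [ 0.51882898 -0.11616276  0.04591806]]
((0.4748653173446655, -0.17594900727272034), (0.12401720136404037, 0.09148912876844406), 87.55777740478516) [[ 0.4298418  -0.23506164  0.03078607]
 [ 0.51874123 -0.11419526  0.04643159]]
[ 0.48544528 -0.54907614  0.03127604]
```

Request:
play_rows(
  deltas=[
    {"tx":0.03,"ty":-0.034,"rz":0.06},
    {"tx":0.06,"ty":-0.068,"rz":0.12},
    {"tx":0.09,"ty":-0.102,"rz":0.18},
    {"tx":0.12,"ty":-0.136,"rz":0.24},
    {"tx":0.15,"ty":-0.17,"rz":0.3},
    {"tx":0.18,"ty":-0.204,"rz":0.36},
    {"tx":0.21,"ty":-0.238,"rz":0.413},
    {"tx":0.24,"ty":-0.272,"rz":0.413},
    {"tx":0.27,"ty":-0.306,"rz":0.413},
    {"tx":0.3,"ty":-0.34,"rz":0.413},
    {"tx":0.33,"ty":-0.374,"rz":0.413},
    {"tx":0.36,"ty":-0.408,"rz":0.413},
    {"tx":0.39,"ty":-0.442,"rz":0.413},
    {"tx":0.42,"ty":-0.476,"rz":0.413},
    {"tx":0.45,"ty":-0.51,"rz":0.413},
    {"tx":0.47,"ty":-0.535,"rz":0.413},
    {"tx":0.4855,"ty":-0.549,"rz":0.413},
    {"tx":0.4855,"ty":-0.549,"rz":0.413},
    {"tx":0.4855,"ty":-0.549,"rz":0.413},
    {"tx":0.4855,"ty":-0.549,"rz":0.413},
  ],
  hand=1,
)

```text
validation failed for argument at $.de...
```

```bash
python3 - <<'E'
from h import *
im=robot.get_image("wrist");save(im,"w1.png");s=robot.get_state()
print(s["clock"],s["tcp_pos"],rot(s["orientation"]).as_matrix().round(3),im["eye"],rot(im["orientation"]).as_matrix().round(3),im["intrinsics"])
E
```

```text
0.15 [ 0.25062342 -0.57224802  0.23078387] [[ 0.916  0.401 -0.   ]
 [ 0.401 -0.916  0.001]
 [-0.    -0.001 -1.   ]] [ 0.3174454  -0.54379945  0.37401488] [[ 0.403  0.877  0.26 ]
 [-0.915  0.387  0.113]
 [-0.002 -0.284  0.959]] [[371.64829954   0.         314.42124952]
 [  0.         371.64829954 239.60861038]
 [  0.           0.           1.        ]]
```

View pics/w1.png

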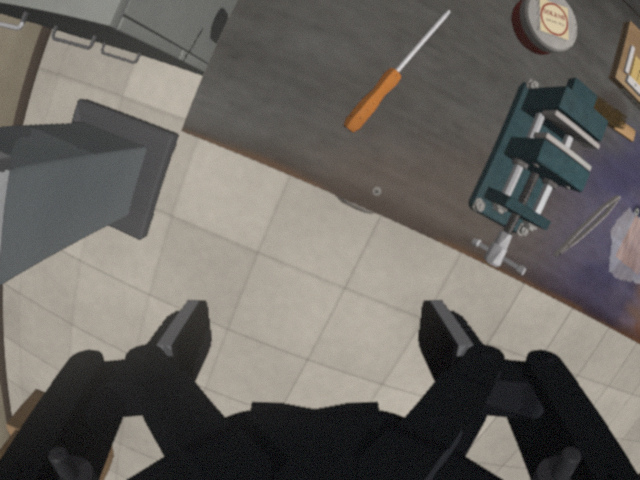

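Request:
play_rows(
  deltas=[
    {"tx":0.03,"ty":-0.034,"tz":0,"rx":0,"ry":0,"rz":-0.07},
    {"tx":0.06,"ty":-0.068,"tz":0,"rx":0,"ry":0,"rz":-0.14},
    {"tx":0.09,"ty":-0.102,"tz":0,"rx":0,"ry":0,"rz":-0.21},
    {"tx":0.12,"ty":-0.136,"tz":0,"rx":0,"ry":0,"rz":-0.28},
    {"tx":0.15,"ty":-0.17,"tz":0,"rx":0,"ry":0,"rz":-0.35},
    {"tx":0.18,"ty":-0.204,"tz":0,"rx":0,"ry":0,"rz":-0.42},
    {"tx":0.21,"ty":-0.238,"tz":0,"rx":0,"ry":0,"rz":-0.49},
    {"tx":0.24,"ty":-0.272,"tz":0,"rx":0,"ry":0,"rz":-0.56},
    {"tx":0.27,"ty":-0.306,"tz":0,"rx":0,"ry":0,"rz":-0.63},
    {"tx":0.3,"ty":-0.34,"tz":0,"rx":0,"ry":0,"rz":-0.7},
    {"tx":0.33,"ty":-0.374,"tz":0,"rx":0,"ry":0,"rz":-0.77},
    {"tx":0.36,"ty":-0.408,"tz":0,"rx":0,"ry":0,"rz":-0.84},
    {"tx":0.39,"ty":-0.442,"tz":0,"rx":0,"ry":0,"rz":-0.91},
    {"tx":0.42,"ty":-0.476,"tz":0,"rx":0,"ry":0,"rz":-0.98},
    {"tx":0.45,"ty":-0.51,"tz":0,"rx":0,"ry":0,"rz":-1.05},
    {"tx":0.47,"ty":-0.535,"tz":0,"rx":0,"ry":0,"rz":-1.11},
    {"tx":0.4855,"ty":-0.549,"tz":0,"rx":0,"ry":0,"rz":-1.158},
    {"tx":0.4855,"ty":-0.549,"tz":0,"rx":0,"ry":0,"rz":-1.158},
    {"tx":0.4855,"ty":-0.549,"tz":0,"rx":0,"ry":0,"rz":-1.158},
  ],
  hand=1.0,
  force=40,
)

```text
clock: 1.73
tcp_pos: [0.4757, 0.1303, 0.2313]
orientation: [-0.001, 0.705, 0.709, 0.001]
contact_force: [-1.4, 0.5, 0.3]
finger_gap: 1.0
grip_force: 0.0
```

Request:
play_rows(
  deltas=[
    {"tx":0,"ty":0,"tz":0.02,"rx":0,"ry":0,"rz":0},
    {"tx":0,"ty":0,"tz":0.04,"rx":0,"ry":0,"rz":0},
    {"tx":0,"ty":0,"tz":0.06,"rx":0,"ry":0,"rz":0},
    {"tx":0,"ty":0,"tz":0.06,"rx":0,"ry":0,"rz":0},
    {"tx":0,"ty":0,"tz":0.06,"rx":0,"ry":0,"rz":0},
  ],
)

```text
clock: 2.15
tcp_pos: [0.4747, 0.125, 0.1711]
orientation: [-0.001, 0.707, 0.707, -0.001]
contact_force: [-0.5, 0.3, 0.4]
finger_gap: 0.998
grip_force: 0.0
```

```bash
cat >> h.py <<'E'
def fish(im,P):  # world -> pixel
    K=np.array(im["intrinsics"]);p=(np.atleast_2d(P)-im["eye"])@rot(im["orientation"]).as_matrix()
    x,y,z=p[:,0],-p[:,1],-p[:,2];r=np.hypot(x,y);t=np.arctan2(r,z)
    return np.stack([K[0,2]+K[0,0]*t*x/r,K[1,2]+K[1,1]*t*y/r],1)
def fcloud(im):
    K=np.array(im["intrinsics"]);d=im["depth"];v,u=np.mgrid[:480,:640]
    a=(u-K[0,2])/K[0,0];b=(v-K[1,2])/K[1,1];t=np.hypot(a,b)+1e-9;k=np.tan(np.minimum(t,1.5))/t
    return np.stack([a*k*d,-b*k*d,-d],-1)@rot(im["orientation"]).as_matrix().T+np.array(im["eye"])
E
python3 - <<'E'
from h import *
im=robot.get_image("wrist");save(im,"w2.png");s=robot.get_state();c=fcloud(im)
print(s["clock"],s["tcp_pos"],s["qpos"],rot(s["orientation"]).as_matrix().round(3))
hsv=cv2.cvtColor(im["pixels"],cv2.COLOR_RGB2HSV);H,S,V=[hsv[...,i].astype(int) for i in range(3)]
b=((H>105)&(H<130)&(S>150)&(V>60)).astype(np.uint8)
k,l,st,ce=cv2.connectedComponentsWithStats(b)
for i in range(1,k):
    if st[i,4]>60:
        q=c[l==i];t=q[q[:,2]>np.percentile(q[:,2],98)-.004]
        print(ce[i],st[i],q.mean(0).round(4),"top",t.mean(0).round(4),len(t))
print(fish(im,[[.475,.1255,.12],[.475,.1255,.063]]))
w=(abs(c[...,2]-.058)<.005)&(H<16)&(S>110)&(abs(c[...,0]-.475)<.06)&(abs(c[...,1]-.125)<.06);print(w.sum(),cv2.minAreaRect(c[w][:,:2].astype(np.float32)),np.median(c[w][:,2]))
E
```

```text
2.2 [0.4753088  0.12514737 0.17193432] [ 0.2481876   0.31574728 -0.6632441   1.98034376  0.24167532  0.92367521
 -0.53822645] [[ 0.  1. -0.]
 [ 1. -0.  0.]
 [ 0. -0. -1.]]
[350.90972222 115.13194444] [345 109  13  14 144] [0.4983 0.2084 0.0755] top [0.4983 0.2084 0.0755] 144
[317.84097035 262.21024259] [307 252  23  21 371] [0.4773 0.1267 0.1212] top [0.4773 0.1267 0.1212] 371
[[313.65125671 263.40658104]
 [313.99404193 235.491825  ]]
5484 ((0.47666677832603455, 0.1269056797027588), (0.061174601316452026, 0.06197522208094597), 10.710217475891113) 0.058675499591562374
```

View pics/w2.png

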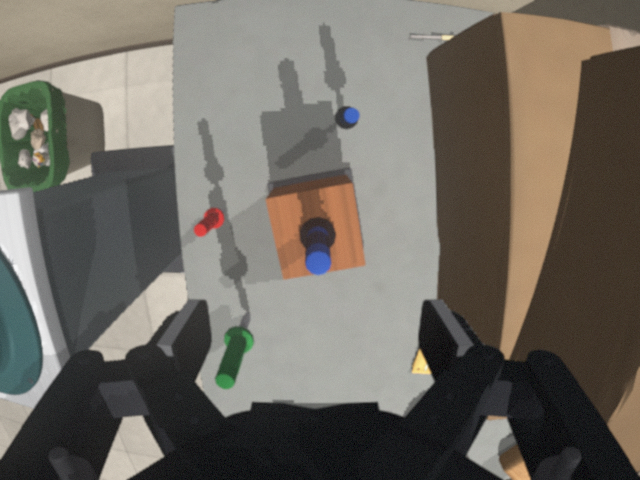

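Request:
play_rows(
  deltas=[
    {"tx":0.0015,"ty":0.0015,"tz":0.02,"rx":0,"ry":0,"rz":0},
    {"tx":0.0015,"ty":0.0015,"tz":0.04,"rx":0,"ry":0,"rz":0},
    {"tx":0.0015,"ty":0.0015,"tz":0.06,"rx":0,"ry":0,"rz":0},
    {"tx":0.0015,"ty":0.0015,"tz":0.08,"rx":0,"ry":0,"rz":0},
    {"tx":0.0015,"ty":0.0015,"tz":0.099,"rx":0,"ry":0,"rz":0},
    {"tx":0.0015,"ty":0.0015,"tz":0.099,"rx":0,"ry":0,"rz":0},
    {"tx":0.0015,"ty":0.0015,"tz":0.099,"rx":0,"ry":0,"rz":0},
  ],
)

```text
clock: 2.78
tcp_pos: [0.477, 0.1268, 0.0732]
orientation: [-0.0, 0.707, 0.707, 0.0]
contact_force: [0.3, -0.6, 0.9]
finger_gap: 1.0
grip_force: 0.0
```

Request:
play_rows(
  deltas=[
    {"tx":0,"ty":0,"tz":0,"rx":0,"ry":0,"rz":0},
    {"tx":0,"ty":0,"tz":0,"rx":0,"ry":0,"rz":0},
    {"tx":0,"ty":0,"tz":0,"rx":0,"ry":0,"rz":0},
    {"tx":0,"ty":0,"tz":0,"rx":0,"ry":0,"rz":0},
    {"tx":0,"ty":0,"tz":0,"rx":0,"ry":0,"rz":0},
    {"tx":0,"ty":0,"tz":0,"rx":0,"ry":0,"rz":0},
    {"tx":0,"ty":0,"tz":0,"rx":0,"ry":0,"rz":0},
    {"tx":0,"ty":0,"tz":0,"rx":0,"ry":0,"rz":0},
    {"tx":0,"ty":0,"tz":0,"rx":0,"ry":0,"rz":0},
    {"tx":0,"ty":0,"tz":0,"rx":0,"ry":0,"rz":0},
    {"tx":0,"ty":0,"tz":0,"rx":0,"ry":0,"rz":0},
    {"tx":0,"ty":0,"tz":0,"rx":0,"ry":0,"rz":0},
  ],
  hand=0.05,
  force=60,
)

```text
clock: 3.78
tcp_pos: [0.4769, 0.1267, 0.0727]
orientation: [0.0, 0.707, 0.707, 0.0]
contact_force: [-1.6, -1.2, 8.6]
finger_gap: 0.159
grip_force: 58.3
```

Request:
play_rows(
  deltas=[
    {"tx":0,"ty":0,"tz":-0.01,"rx":0,"ry":0,"rz":0},
    {"tx":0,"ty":0,"tz":-0.03,"rx":0,"ry":0,"rz":0},
    {"tx":0,"ty":0,"tz":-0.05,"rx":0,"ry":0,"rz":0},
    {"tx":0,"ty":0,"tz":-0.07,"rx":0,"ry":0,"rz":0},
    {"tx":0,"ty":0,"tz":-0.09,"rx":0,"ry":0,"rz":0},
    {"tx":0,"ty":0,"tz":-0.11,"rx":0,"ry":0,"rz":0},
    {"tx":0,"ty":0,"tz":-0.12,"rx":0,"ry":0,"rz":0},
    {"tx":0,"ty":0,"tz":-0.12,"rx":0,"ry":0,"rz":0},
    {"tx":0,"ty":0,"tz":-0.12,"rx":0,"ry":0,"rz":0},
  ],
)

```text
clock: 4.53
tcp_pos: [0.4767, 0.1265, 0.1923]
orientation: [0.0, 0.707, 0.707, 0.0]
contact_force: [0.0, -0.1, -1.0]
finger_gap: 0.159
grip_force: 58.4
```

```bash
python3 - <<'E'
from h import *
im=robot.get_image("wrist");save(im,"w3.png");s=robot.get_state()
t=s["tcp_pos"];print(s["clock"],t,s["contact_force"],s["finger_gap"])
print(fish(im,[[t[0],t[1],t[2]+.019+o] for o in(.028,-.033,-.078)]))
w=robot.get_image("scene");save(w,"s3.png")
E
```

```text
4.5833 [0.47635154 0.12644118 0.19162528] [ 0.14185736  0.0021707  -1.68764185] 0.15965346243684003
[[310.84115045 369.80841558]
 [311.96244246 291.44115278]
 [312.43787828 259.24251011]]
```

View pics/w3.png

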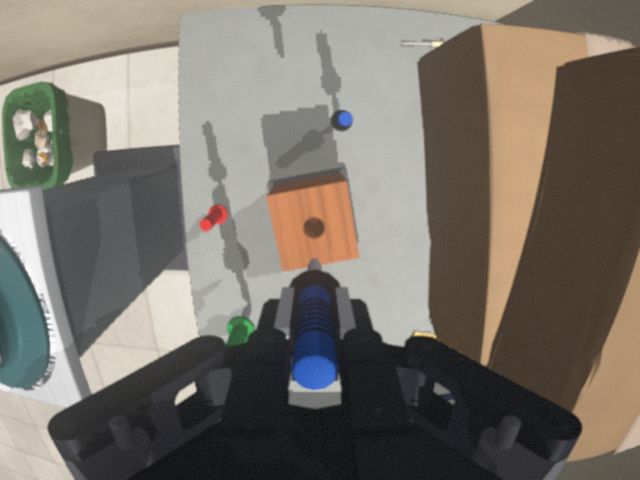

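Request:
play_rows(
  deltas=[
    {"tx":-0.03,"ty":0.001,"tz":0,"rx":0,"ry":0,"rz":0},
    {"tx":-0.06,"ty":0.002,"tz":0,"rx":0,"ry":0,"rz":0},
    {"tx":-0.09,"ty":0.003,"tz":0,"rx":0,"ry":0,"rz":0},
    {"tx":-0.12,"ty":0.004,"tz":0,"rx":0,"ry":0,"rz":0},
    {"tx":-0.15,"ty":0.005,"tz":0,"rx":0,"ry":0,"rz":0},
    {"tx":-0.18,"ty":0.006,"tz":0,"rx":0,"ry":0,"rz":0},
    {"tx":-0.21,"ty":0.007,"tz":0,"rx":0,"ry":0,"rz":0},
    {"tx":-0.24,"ty":0.008,"tz":0,"rx":0,"ry":0,"rz":0},
    {"tx":-0.27,"ty":0.009,"tz":0.01,"rx":0,"ry":0,"rz":0},
    {"tx":-0.295,"ty":0.009,"tz":0.03,"rx":0,"ry":0,"rz":0},
    {"tx":-0.31,"ty":0.009,"tz":0.05,"rx":0,"ry":0,"rz":0},
    {"tx":-0.32,"ty":0.009,"tz":0.06,"rx":0,"ry":0,"rz":0},
    {"tx":-0.32,"ty":0.009,"tz":0.06,"rx":0,"ry":0,"rz":0},
    {"tx":-0.32,"ty":0.009,"tz":0.06,"rx":0,"ry":0,"rz":0},
    {"tx":-0.32,"ty":0.009,"tz":0.06,"rx":0,"ry":0,"rz":0},
  ],
)

```text
clock: 5.88
tcp_pos: [0.4863, -0.1919, 0.133]
orientation: [0.0, 0.707, 0.708, 0.0]
contact_force: [0.5, 0.2, -0.3]
finger_gap: 0.158
grip_force: 58.5
```

```bash
python3 - <<'E'
from h import *
im=robot.get_image("wrist");s=robot.get_state();c=fcloud(im)
t=s["tcp_pos"];print(s["clock"],t,s["orientation"].round(3))
tip=t+[0,0,.019-.078];print("tip",tip)
hsv=cv2.cvtColor(im["pixels"],cv2.COLOR_RGB2HSV);H,S,V=[hsv[...,i].astype(int) for i in range(3)]
o=(H>4)&(H<20)&(S>180)&(V>110)&(abs(c[...,0]-.475)<.04)&(abs(c[...,1]+.19)<.03)&(c[...,2]>.03)&(c[...,2]<.055)
if o.sum(): 
    print("orange",o.sum(),c[o].mean(0),np.percentile(c[o],[2,98],axis=0))
bx=(c[...,2]>.03)&(c[...,2]<.037)&(abs(c[...,0]-.475)<.06)&(abs(c[...,1]+.176)<.09);print(cv2.minAreaRect(c[bx][:,:2].astype(np.float32)))
print("tip,press px",fish(im,[tip,[.4852,-.1935,.0436]]))
a=im["pixels"][150:400,190:440,::-1];cv2.imwrite("pics/w4.png",cv2.resize(a,(600,600),interpolation=cv2.INTER_CUBIC))
sc=robot.get_image("scene");save(sc,"s4.png")
K=sc["intrinsics"]
E
```

```text
5.9333 [ 0.48640775 -0.19206187  0.13321392] [0.    0.706 0.708 0.   ]
tip [ 0.48640775 -0.19206187  0.07421392]
orange 2 [ 0.47922827 -0.19305664  0.04218882] [[ 0.47763145 -0.19380437  0.04193589]
 [ 0.48082509 -0.19230892  0.04244174]]
((0.4767098128795624, -0.17618735134601593), (0.12330611050128937, 0.09012367576360703), 87.34215545654297)
tip,press px [[313.24169636 259.87069472]
 [311.52804155 246.3157008 ]]
```

View pics/w4.png

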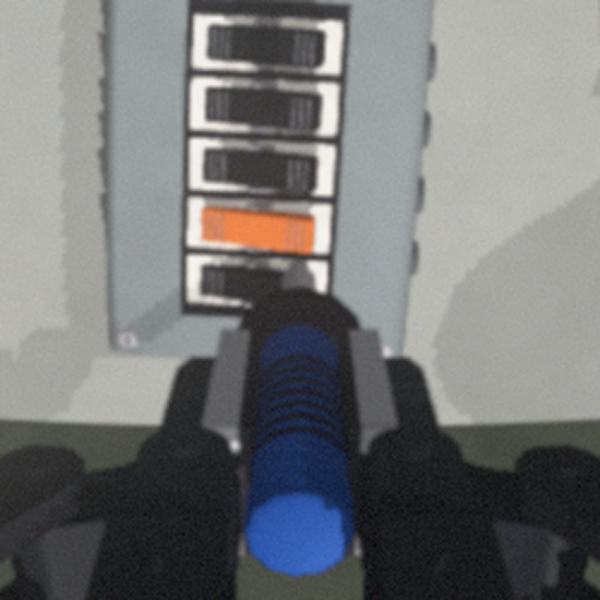

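Request:
play_rows(
  deltas=[
    {"tx":-0.0015,"ty":0,"tz":0.01,"rx":0,"ry":0,"rz":0},
    {"tx":-0.0015,"ty":0,"tz":0.02,"rx":0,"ry":0,"rz":0},
    {"tx":-0.0015,"ty":0,"tz":0.026,"rx":0,"ry":0,"rz":0},
    {"tx":-0.0015,"ty":0,"tz":0.029,"rx":0,"ry":0,"rz":0},
    {"tx":-0.0015,"ty":0,"tz":0.031,"rx":0,"ry":0,"rz":0},
    {"tx":-0.0015,"ty":0,"tz":0.033,"rx":0,"ry":0,"rz":0},
    {"tx":-0.0015,"ty":0,"tz":0.034,"rx":0,"ry":0,"rz":0},
    {"tx":-0.0015,"ty":0,"tz":0.035,"rx":0,"ry":0,"rz":0},
    {"tx":-0.0015,"ty":0,"tz":0.035,"rx":0,"ry":0,"rz":0},
    {"tx":-0.0015,"ty":0,"tz":0.035,"rx":0,"ry":0,"rz":0},
  ],
)

```text
clock: 6.82
tcp_pos: [0.4863, -0.1948, 0.0977]
orientation: [0.0, 0.707, 0.707, 0.0]
contact_force: [2.4, 0.4, 4.4]
finger_gap: 0.157
grip_force: 58.8
```

Request:
play_rows(
  deltas=[
    {"tx":0,"ty":0,"tz":0.0005,"rx":0,"ry":0,"rz":0},
    {"tx":0,"ty":0,"tz":0.001,"rx":0,"ry":0,"rz":0},
    {"tx":0,"ty":0,"tz":0.0015,"rx":0,"ry":0,"rz":0},
    {"tx":0,"ty":0,"tz":0.0015,"rx":0,"ry":0,"rz":0},
    {"tx":0,"ty":0,"tz":0.0015,"rx":0,"ry":0,"rz":0},
  ],
)

```text
clock: 7.23
tcp_pos: [0.4866, -0.195, 0.097]
orientation: [0.001, 0.707, 0.707, 0.0]
contact_force: [-0.7, 1.4, 18.6]
finger_gap: 0.159
grip_force: 60.3
```

Request:
play_rows(
  deltas=[
    {"tx":0,"ty":0,"tz":0.0005,"rx":0,"ry":0,"rz":0},
    {"tx":0,"ty":0,"tz":0.0005,"rx":0,"ry":0,"rz":0},
    {"tx":0,"ty":0,"tz":-0.005,"rx":0,"ry":0,"rz":0},
    {"tx":0,"ty":0,"tz":-0.015,"rx":0,"ry":0,"rz":0},
    {"tx":0,"ty":0,"tz":-0.03,"rx":0,"ry":0,"rz":0},
    {"tx":0,"ty":0,"tz":-0.05,"rx":0,"ry":0,"rz":0},
    {"tx":0,"ty":0,"tz":-0.07,"rx":0,"ry":0,"rz":0},
    {"tx":0,"ty":0,"tz":-0.095,"rx":0,"ry":0,"rz":0},
    {"tx":0,"ty":0,"tz":-0.095,"rx":0,"ry":0,"rz":0},
    {"tx":0,"ty":0,"tz":-0.095,"rx":0,"ry":0,"rz":0},
  ],
)

```text
clock: 8.07
tcp_pos: [0.486, -0.1952, 0.1921]
orientation: [0.001, 0.707, 0.707, 0.0]
contact_force: [0.4, -0.1, -1.5]
finger_gap: 0.153
grip_force: 58.8
```

```bash
python3 - <<'E'
from h import *
im=robot.get_image("wrist");s=robot.get_state()
t=s["tcp_pos"];print(s["clock"],t,s["finger_gap"],fish(im,[t+[0,0,.019+.028],t+[0,0,.019-.078]]))
a=im["pixels"][150:400,190:440,::-1];a=cv2.resize(a,(400,400),interpolation=cv2.INTER_CUBIC)
sc=robot.get_image("scene")["pixels"][195:265,350:445,::-1];b=cv2.resize(sc,(400,295),interpolation=cv2.INTER_CUBIC)
o=np.zeros((590,800,3),np.uint8);o[:400,:400]=a;o[:295,400:]=b
o[295:,400:]=cv2.resize(cv2.imread("pics/s4.png")[195:265,350:445],(400,295),interpolation=cv2.INTER_CUBIC);cv2.imwrite("pics/w5.png",o)
E
```

```text
8.1167 [ 0.48542163 -0.19496828  0.19100212] 0.1611404074722788 [[310.44154411 368.51773268]
 [312.0181062  258.49308783]]
```

View pics/w5.png

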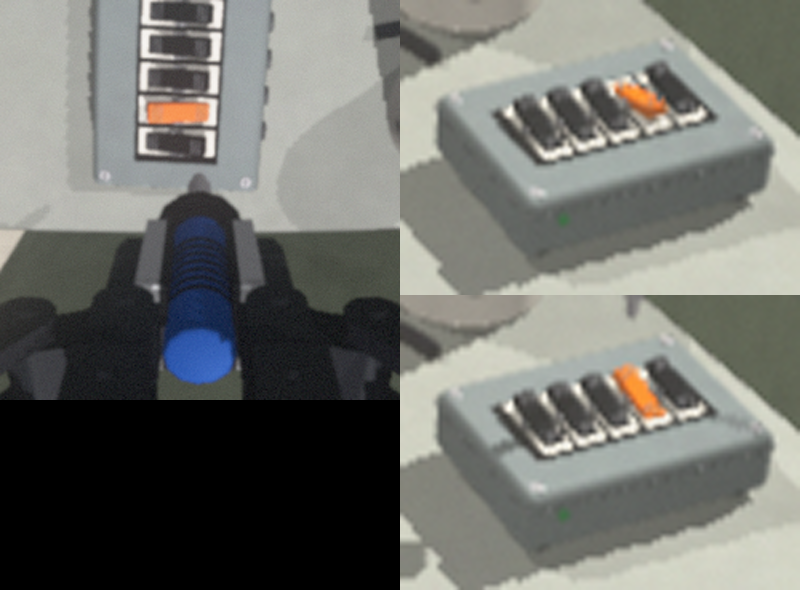

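The rocker has gone over and the four black ones are unchanged. Next I take the stylus back to its stand.

Request:
play_rows(
  deltas=[
    {"tx":0.03,"ty":-0.001,"tz":0,"rx":0,"ry":0,"rz":0},
    {"tx":0.06,"ty":-0.002,"tz":0,"rx":0,"ry":0,"rz":0},
    {"tx":0.09,"ty":-0.003,"tz":0,"rx":0,"ry":0,"rz":0},
    {"tx":0.12,"ty":-0.004,"tz":0,"rx":0,"ry":0,"rz":0},
    {"tx":0.15,"ty":-0.005,"tz":0,"rx":0,"ry":0,"rz":0},
    {"tx":0.18,"ty":-0.006,"tz":0,"rx":0,"ry":0,"rz":0},
    {"tx":0.21,"ty":-0.007,"tz":0,"rx":0,"ry":0,"rz":0},
    {"tx":0.24,"ty":-0.008,"tz":0,"rx":0,"ry":0,"rz":0},
    {"tx":0.27,"ty":-0.009,"tz":0,"rx":0,"ry":0,"rz":0},
    {"tx":0.295,"ty":-0.009,"tz":0,"rx":0,"ry":0,"rz":0},
    {"tx":0.31,"ty":-0.009,"tz":0.0,"rx":0,"ry":0,"rz":0},
    {"tx":0.3215,"ty":-0.009,"tz":0.02,"rx":0,"ry":0,"rz":0},
    {"tx":0.3215,"ty":-0.009,"tz":0.04,"rx":0,"ry":0,"rz":0},
    {"tx":0.3215,"ty":-0.009,"tz":0.06,"rx":0,"ry":0,"rz":0},
    {"tx":0.3215,"ty":-0.009,"tz":0.06,"rx":0,"ry":0,"rz":0},
    {"tx":0.3215,"ty":-0.009,"tz":0.06,"rx":0,"ry":0,"rz":0},
    {"tx":0.3215,"ty":-0.009,"tz":0.06,"rx":0,"ry":0,"rz":0},
  ],
)

```text
clock: 9.58
tcp_pos: [0.4768, 0.1267, 0.1314]
orientation: [-0.0, 0.707, 0.707, 0.0]
contact_force: [-0.5, 0.2, -0.8]
finger_gap: 0.161
grip_force: 58.8
```

```bash
python3 - <<'E'
from h import *
im=robot.get_image("wrist");s=robot.get_state();c=fcloud(im)
t=s["tcp_pos"];print(s["clock"],t,s["orientation"].round(3))
hsv=cv2.cvtColor(im["pixels"],cv2.COLOR_RGB2HSV);H,S,V=[hsv[...,i].astype(int) for i in range(3)]
w=(abs(c[...,2]-.058)<.005)&(H<16)&(S>110)&(abs(c[...,0]-.475)<.06)&(abs(c[...,1]-.125)<.06);print(w.sum(),cv2.minAreaRect(c[w][:,:2].astype(np.float32)))
print("tip px, hole px",fish(im,[t+[0,0,.019-.078],[.4767,.1269,.058]]))
a=im["pixels"][150:400,190:440,::-1];cv2.imwrite("pics/w6.png",cv2.resize(a,(600,600),interpolation=cv2.INTER_CUBIC))
E
```

```text
9.6333 [0.47710846 0.12671184 0.13169134] [0.    0.707 0.707 0.   ]
7474 ((0.47660180926322937, 0.12680663168430328), (0.061287086457014084, 0.062073688954114914), 10.454415321350098)
tip px, hole px [[313.57213848 259.84593837]
 [312.97207342 251.54643355]]
```

View pics/w6.png

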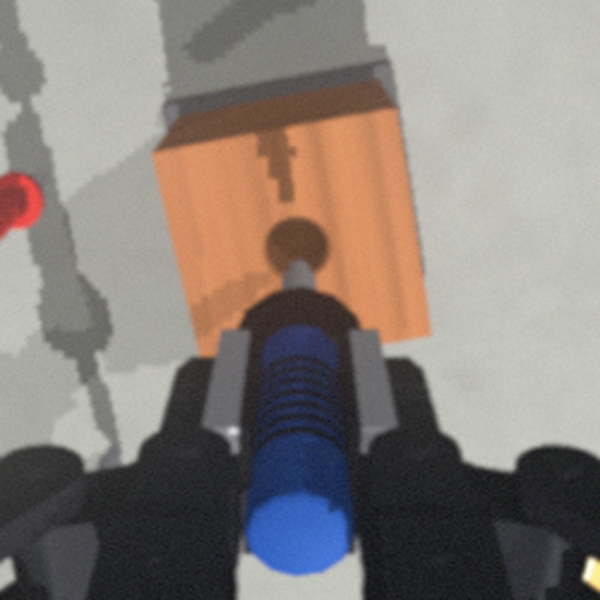

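The stylus tip at (299,265) lines up with the hole centre at (298,247), as the geometry predicts, so I can go down.

Request:
play_rows(
  deltas=[
    {"tx":0,"ty":0,"tz":0.01,"rx":0,"ry":0,"rz":0},
    {"tx":0,"ty":0,"tz":0.02,"rx":0,"ry":0,"rz":0},
    {"tx":0,"ty":0,"tz":0.03,"rx":0,"ry":0,"rz":0},
    {"tx":0,"ty":0,"tz":0.04,"rx":0,"ry":0,"rz":0},
    {"tx":0,"ty":0,"tz":0.048,"rx":0,"ry":0,"rz":0},
    {"tx":0,"ty":0,"tz":0.053,"rx":0,"ry":0,"rz":0},
    {"tx":0,"ty":0,"tz":0.056,"rx":0,"ry":0,"rz":0},
    {"tx":0,"ty":0,"tz":0.057,"rx":0,"ry":0,"rz":0},
    {"tx":0,"ty":0,"tz":0.057,"rx":0,"ry":0,"rz":0},
    {"tx":0,"ty":0,"tz":0.057,"rx":0,"ry":0,"rz":0},
  ],
)

```text
clock: 10.47
tcp_pos: [0.4769, 0.1268, 0.0741]
orientation: [0.0, 0.707, 0.707, 0.0]
contact_force: [0.5, 0.7, -0.7]
finger_gap: 0.157
grip_force: 58.8
```

Request:
play_rows(
  deltas=[
    {"tx":0,"ty":0,"tz":0.0005,"rx":0,"ry":0,"rz":0},
    {"tx":0,"ty":0,"tz":0.001,"rx":0,"ry":0,"rz":0},
    {"tx":0,"ty":0,"tz":0.001,"rx":0,"ry":0,"rz":0},
    {"tx":0,"ty":0,"tz":0.001,"rx":0,"ry":0,"rz":0},
  ],
)

```text
clock: 10.8
tcp_pos: [0.4768, 0.1267, 0.0729]
orientation: [0.0, 0.707, 0.707, 0.0]
contact_force: [-0.6, -0.4, -0.4]
finger_gap: 0.162
grip_force: 58.8
```

Request:
play_rows(
  deltas=[
    {"tx":0,"ty":0,"tz":0.0005,"rx":0,"ry":0,"rz":0},
    {"tx":0,"ty":0,"tz":0.001,"rx":0,"ry":0,"rz":0},
    {"tx":0,"ty":0,"tz":0.001,"rx":0,"ry":0,"rz":0},
    {"tx":0,"ty":0,"tz":0.001,"rx":0,"ry":0,"rz":0},
  ],
)

```text
clock: 11.13
tcp_pos: [0.4769, 0.1268, 0.0726]
orientation: [0.0, 0.707, 0.707, 0.0]
contact_force: [-6.4, -2.0, 21.1]
finger_gap: 0.159
grip_force: 61.1
```

Request:
play_rows(
  deltas=[
    {"tx":0,"ty":0,"tz":-0.0006,"rx":0,"ry":0,"rz":0},
    {"tx":0,"ty":0,"tz":-0.0006,"rx":0,"ry":0,"rz":0},
  ],
)

```text
clock: 11.3
tcp_pos: [0.4769, 0.1267, 0.0727]
orientation: [0.0, 0.707, 0.707, 0.0]
contact_force: [-3.5, 0.0, 8.7]
finger_gap: 0.155
grip_force: 59.1
```

Request:
play_rows(
  deltas=[
    {"tx":0,"ty":0,"tz":0,"rx":0,"ry":0,"rz":0},
    {"tx":0,"ty":0,"tz":0,"rx":0,"ry":0,"rz":0},
    {"tx":0,"ty":0,"tz":0,"rx":0,"ry":0,"rz":0},
    {"tx":0,"ty":0,"tz":0,"rx":0,"ry":0,"rz":0},
    {"tx":0,"ty":0,"tz":0,"rx":0,"ry":0,"rz":0},
    {"tx":0,"ty":0,"tz":0,"rx":0,"ry":0,"rz":0},
    {"tx":0,"ty":0,"tz":0,"rx":0,"ry":0,"rz":0},
    {"tx":0,"ty":0,"tz":0,"rx":0,"ry":0,"rz":0},
    {"tx":0,"ty":0,"tz":0,"rx":0,"ry":0,"rz":0},
    {"tx":0,"ty":0,"tz":0,"rx":0,"ry":0,"rz":0},
  ],
  hand=0.9,
)

```text
clock: 12.13
tcp_pos: [0.4767, 0.1267, 0.0724]
orientation: [-0.0, 0.707, 0.707, 0.0]
contact_force: [-0.3, 0.1, -0.2]
finger_gap: 0.905
grip_force: 0.0
```

Request:
play_rows(
  deltas=[
    {"tx":0,"ty":0,"tz":-0.01,"rx":0,"ry":0,"rz":0},
    {"tx":0,"ty":0,"tz":-0.03,"rx":0,"ry":0,"rz":0},
    {"tx":0,"ty":0,"tz":-0.05,"rx":0,"ry":0,"rz":0},
    {"tx":0,"ty":0,"tz":-0.08,"rx":0,"ry":0,"rz":0},
    {"tx":0,"ty":0,"tz":-0.11,"rx":0,"ry":0,"rz":0},
    {"tx":0,"ty":0,"tz":-0.12,"rx":0,"ry":0,"rz":0},
    {"tx":0,"ty":0,"tz":-0.12,"rx":0,"ry":0,"rz":0},
    {"tx":0,"ty":0,"tz":-0.12,"rx":0,"ry":0,"rz":0},
  ],
)

```text
clock: 12.8
tcp_pos: [0.4768, 0.1265, 0.1928]
orientation: [0.0, 0.707, 0.707, 0.0]
contact_force: [0.2, 0.5, -0.6]
finger_gap: 0.901
grip_force: 0.0
```

```bash
python3 - <<'E'
from h import *
im=robot.get_image("wrist");save(im,"w7.png");s=robot.get_state();c=fcloud(im);print(s["clock"],s["tcp_pos"],s["contact_force"],s["finger_gap"])
hsv=cv2.cvtColor(im["pixels"],cv2.COLOR_RGB2HSV);H,S,V=[hsv[...,i].astype(int) for i in range(3)]
k,l,st,ce=cv2.connectedComponentsWithStats(((H>105)&(H<130)&(S>150)&(V>60)).astype(np.uint8))
for i in range(1,k):
    if st[i,4]>60: print(ce[i],st[i,4],c[l==i].mean(0).round(4))
sc=robot.get_image("scene")["pixels"][180:310,160:450,::-1];cv2.imwrite("pics/s7.png",cv2.resize(sc,(800,358),interpolation=cv2.INTER_CUBIC))
E
```

```text
12.85 [0.47638919 0.12642233 0.19203487] [ 0.07222083  0.64183551 -0.12322754] 0.8965548186849521
[344.48412698 118.62698413] 126 [0.4985 0.2085 0.0737]
[314.22697368 252.28947368] 304 [0.4775 0.1262 0.1196]
```

View pics/s7.png

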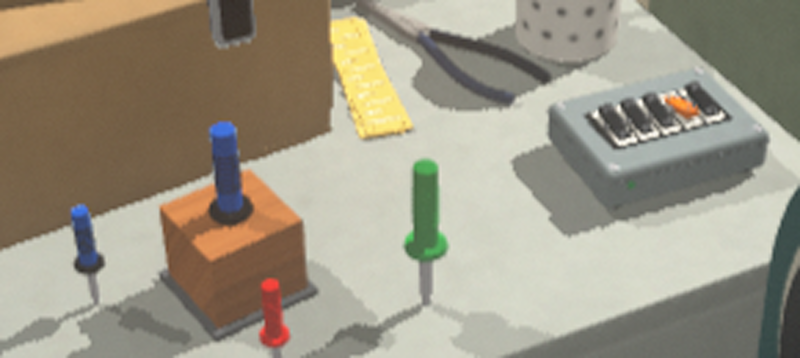

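The stylus is upright with its collar on the block at (230,208), its top at 0.1196 m against an expected 0.119. The orange rocker is on at (683,104), and the black ones are as they were.

```bash
python3 -c "
from cell import robot
print(robot.close_job())"
```

```text
the job is handed in; nothing more can be done
None
```

The job is handed in at about 13 s of the 51 s allowed: the orange rocker is on, the four black rockers still look off in the last pictures, and the stylus is upright in its stand and released.

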